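Flip a circuit board with a lifter

ROBOT

A 6-joint arm with a two-finger parallel gripper is mounted at the origin on the work surface. World frame = base frame: x ahead of the robot, y to its left, z up, the work surface at z = 0. Lengths are in mm, angles in rad, forces in N, time in s.
With the tool pointing down it reaches from about 275 to 850 mm from the base axis. Payload 5.2 kg.
Tool frame: the origin (TCP) lies midway between the tips of the shut fingers; the grasp point (between the pads) lies 19 mm behind it; z points along the fingers, y is the line along which they close (so a half turn about z gives the same grasp; the last joint's range is limited). The gripper opens to 85 mm and grips with 20 to 120 N. Pads are 22 mm wide; open, the fingers measure 114 mm over their backs; the gripper's body (76 mm by 85 mm) begins 54 mm behind the grasp point. The pads swing forward as they close: fully open they stand 13 mm farther back than shut.
Start: joints at [1.066, 0.259, 1.535, -0, 1.348, -0.203], TCP at [163.459, 525.153, 206.61] pointing down, gripper open.
Joint ranges: [-3.14, 3.14], [-0.91, 2.08], [0.19, 2.58], [-1.22, 4.36], [0.22, 2.71], [-3.12, 3.12]. Speed limits (rad/s): [2.57, 2.57, 3.14, 3.14, 3.14, 3.14].

INTERFACE

Orientations are given as a unit quaternion [w, x, y, z].
In Python, from cell import env gives the robot as it stands.
- The arm moves only by the tool step_arm, never from a script. Its argument "increments" is one flat list of numbers, 7 for each row, row after row: the shift along the tool's x, y, z in mm, then the turn, a rotation vector about the tool's x, y, z in degrees, then the closure in counts, from 0 (fully open) to 255 (shut). A call has 1 to 10 rows; each row shifts and turns the commanded pose from where the row before left it, along the tool's axes as they then stand; what a row does not reach is not made up. A row lasts 1/8 s, in which the tool goes at most 62.5 mm and 10.7 degrees, less where a joint would pass 70% of its speed; a pose out of reach is approached as far as the arm can. A call is refused whole if a number of a shift passes 62.5 or a number of a turn 10.7, either way. A call with a gripper value outside its range is refused whole. The fingers move at their own pace and stop on an object; "squeeze" is the grip in N (left out, the last holds). Time passes only in rows, so rows that do not move let the fingers close. It gives the time, the measured TCP pose, the force, the opening and the grip force at its end, in the units of the state.
- env.state(): the state, without advancing time (a new reading comes with each control period).
- env.grab_frame(name): name is "scene" or "top" or "wrist"; returns (picture, depth): 480x640x3 uint8, red, green, blue; 480x640 float32, mm along the optical axis (not along the pixel's ray), 0 where there is no reading.
- env.camera_model(name): a dict with "mtx" (3x3 intrinsics, pixels), "dist" ([k1, k2, p1, p2, k3] as OpenCV has them; the pictures are not rectified), "R" (3x3) and "t" (3): a world point X has camera coordinates R X + t; the wrist camera has in their place "mount" (4x4, takes a point from camera to tool coordinates, whose origin is the TCP and whose axes are the flange's). Camera axes: x right, y down, z forward; pixel columns grow to the right and rows downward; lengths in mm; the calibration is good to about 2 mm. A picture is of the moment at which its call begins: read the wrist's pose just before it. camera_model takes no time and is no camera call.
- env.finish_job(): hands the job in; it is judged then, once.
Trained networks look in the newest picture that a camera, given by its name, has taken for a name from the list of things; names that differ only in an ending like _2 or _b are one class to them, and where a whole thing is asked for, a point or a joint stands for the part that bears it (a point fixed in the world has none). Each returns a list of dicts, best first, with "confidence" (0 to 1); they miss things now and then, are a little off and sometimes report something else, mostly with a low value. They report only what shows in the picture. A call takes as long as a camera call. They do not tell look-alikes from the thing itself.
- env.regions_of(camera, query): "pixels" (480x640 bool, what is visible of it) and "position" ([column, row] in pixels, amid what is visible of it).
The state is a dict: "time": time; "q": joint angles; "joint_velocities": joint speeds; "joint_efforts": joint torques, N m; "position": TCP position; "eef_rot": TCP orientation; "wrist_force": force on the tool from outside, world axes, zero at the start; "moment": the same for the moment, N m; "grip_width": finger opening in mm; "grasp_force": force on a finger pad.
Only numpy, scipy, OpenCV 4.12 (cv2) and the standard library are available. Lean on these libraries where they do the work, as an engineer would, in place of code of your own. Each camera call takes 0.05 s, during which the arm holds its last target. There are 200 camera calls.

TASK

Take the red lifter from its rest, slide its blade, held nearly level, under one of the two open edges of the green circuit board, and tilt the blade up by 25 degrees or more while raising that edge, so that the board tips over and lies flat with its black pin headers up, wholly on the blue mat. Touch the board with nothing but the lifter, keep the board on the mat rather than carrying it into the air, and leave everything else on the bench where it is. Then lay the lifter back in both notches of its rest as it lay before, and let go.

Things in the scene. Friction and masses are not known exactly. Their poses are not given: they have to be found in the camera images.
- lifter: Hand lifter, loose, about 70 g: straight red/black handle 110 mm long (x = -55 to 55), 14 wide (y), 18 high (z), and a steel blade bent up 45 degrees from the handle's line. Origin: centre of the handle, on the black band (grip here, across y); +x along the handle to the blade, +z up as it lies level in its rest. With the blade level, the handle rises backward at 45 degrees.
- blade_tip (a point): Middle of the blade's free end, at (93, 0, 28) mm in the lifter's frame. The flat blade, 40 mm long, 18 mm wide, 2 mm thick, runs straight to it from its heel at (65, 0, 0) mm in front of the handle.
- rest: The lifter's rest, fixed: dark base 130 x 64 x 8 mm with two grey notched posts. Origin under the base's centre, +x (roughly to the robot's left) to where the lifter's blade points, +z up. Notches 24 mm wide (y), open upward, 10 mm thick, at x = +-42 mm; floor 36 mm above the bench, cheeks up to 56 mm; 74 mm of handle are free between them. The lifter lifts straight out.
- rest_seat (a point): Where the lifter's origin lies when it is in the rest: 45 mm above the bench, over the rest's centre.
- board: Green circuit board, loose, about 40 g: plate 50 (x) x 60 (y) x 4 mm, origin at the plate's centre. Two black pin headers, 48 mm long (x), 5 wide, 10 high, on its -z face at y = +-24.5 mm. At the start it stands on them, bare side (+z, brass points) up, origin 12 mm above the mat. Flipped, it lies on the bare side, origin 2 mm above the mat. Lifted at one open edge it pivots without slipping.
- open_edge (a point): Middle of the board's open edge that faces roughly to the robot's right (-y), lower side of the plate: (-25, 0, -2) mm in the board's frame. Under it and the like edge at x = +25 a passage 44 mm wide, 10 mm high runs through between the headers; chips hang at most 1.5 mm into it.
- header_end (a point): Midway between the far feet of the headers, (24, 0, -12) mm in the board's frame, on the mat: the line (along y) about which the board pivots when its open_edge is raised. Stood on edge the board is 14 mm deep and must be pushed some 12 degrees past upright to fall over.
- mat: Blue work mat, fixed, 220 (x) x 260 (y) x 3 mm; origin under its centre, top 3 mm above the bench, +x away from the robot, +y to the robot's left. Mat and rest lie side by side, either one on the left. A small amber jar (28 mm wide, 32 high) stands on its far left corner.
Things that resemble listed ones, but are neither listed nor needed, are in the scene too. Leave any brown look-alike of the rest alone. What is shaped like the lifter but purple is not meant.

How it is judged (in metres and radians):
On the way, in this order (a step that is already met when the one before it is completed fails the run):
1. the lifter is taken out of its rest (distance between lifter and rest_seat above 0.05 m), for 0.2 s.
2. the blade, tilted up 20 degrees or more, holds the board raised 25 to 75 degrees (angle between board's own z axis and vertical between 0.44 and 1.31 rad and angle between lifter's own z axis and vertical below 0.436 rad and contact force between lifter and board above 0.01 N), for 0.1 s.
3. the board lies flipped on the mat (angle between board's own z axis and vertical above 3 rad and z of board in the frame of mat below 0.009 m and linear speed of board below 0.03 m/s), for 0.2 s.
At the end, for the whole second after the job is handed in: The board lies flat and still on the mat, headers up (8 degrees), its centre within 80 mm (mat x) and 100 mm (mat y) of the mat's; the lifter lies still and level (7 degrees) in both notches of its rest, origin within 20 mm of the seat and 8 mm of the middle line, blade to the rest's +x (angle between board's own z axis and vertical above 3 rad and z of board in the frame of mat below 0.009 m and x of board in the frame of mat between -0.08 and 0.08 m and y of board in the frame of mat between -0.1 and 0.1 m and linear speed of each of board, lifter below 0.02 m/s and distance between lifter and rest_seat below 0.02 m and y of lifter in the frame of rest between -0.008 and 0.008 m and x of blade_tip in the frame of rest above 0.06 m and contact force between lifter and rest above 0.2 N and angle between lifter's own z axis and vertical below 0.12 rad); the robot touches nothing.
It fails at once if the fingers or the arm touch the board (contact force between any of the fingers, the arm and board above 0.3 N).
It fails at once if the board's centre is more than 80 mm above the bench (height (world z) of board above 0.08 m).
It fails at once if another thing on the bench is moved by more than 25 mm (distance of any of flux_jar, solder_spool, pliers, battery_holder, display_module, screwdriver, tip_cleaner from where it was at the start of the episode above 0.025 m).
It also fails if it takes over 56 s, if anything falls off the work surface, if the arm or the gripper's body presses on something with over 40 N, if the wrist force passes 120 N, or if a joint passes its speed limit or range.

## Working session

There is one attempt and no reset: what is moved stays moved. The work goes in short steps, Python scripts to look and compute and a tool call to move; the robot and the scene stay as the last step left them, time stands still between calls to the robot, and variables do not carry over. Pictures are saved under pics/ and viewed, at most 10 in all, crops included, and the job is handed in when it is done.

Besides the shell and the picture viewer there is one more tool, called after "Request:" by a JSON object that holds its "method" and its "body", one argument or row to a line. step_arm: Moves the arm, as the interface text tells. Its arguments: {"type":"object","properties":{"increments":{"type":"array","items":{"type":"number"}},"squeeze":{"type":"number"}},"required":["increments"]}

```bash
ls; mkdir -p pics; python3 - <<'E'
from cell import env
import cv2,numpy as np
s=env.state();print({k:np.round(v,3).tolist() for k,v in s.items()})
for c in("top","scene"):
    p,d=env.grab_frame(c);cv2.imwrite(f"pics/{c}0.png",p[:,:,::-1]);np.save(f"pics/{c}0.npy",d)
    m=env.camera_model(c);print(c,{k:np.round(v,3).tolist() for k,v in m.items()})
    for q in("lifter","rest","board","mat"):
        for r in env.regions_of(c,q):print(c,q,round(r["confidence"],2),np.round(r["position"]),r["pixels"].sum())
E
```

```text
pics
{'time': 0.0, 'q': [1.066, 0.259, 1.536, 0.0, 1.348, -0.203], 'joint_velocities': [-0.0, -0.002, 0.0, 0.002, -0.0, -0.0], 'joint_efforts': [0.001, -44.602, -29.058, -0.0, 0.012, -0.0], 'position': [163.151, 524.644, 205.762], 'eef_rot': [-0.0, 0.15, 0.989, -0.001], 'wrist_force': [-0.593, 0.685, -0.346], 'moment': [-0.017, 0.007, -0.008], 'grasp_force': 0.0, 'grip_width': 85.469}
top {'mtx': [[452.088, 0.0, 318.179], [0.0, 452.088, 238.876], [0.0, 0.0, 1.0]], 'dist': [-0.031, 0.0, 0.0, 0.0, 0.0], 'R': [[0.012, -1.0, -0.014], [-0.982, -0.01, -0.187], [0.186, 0.016, -0.982]], 't': [25.951, 456.416, 912.644]}
top lifter 0.82 [413. 288.] 455
top lifter 0.8 [216. 327.] 489
top lifter 0.71 [235. 170.] 528
top rest 0.7 [251. 183.] 1190
top board 0.8 [412. 185.] 552
top mat 0.57 [422. 171.] 9824
scene {'mtx': [[507.732, 0.0, 322.384], [0.0, 507.732, 241.227], [0.0, 0.0, 1.0]], 'dist': [-0.138, 0.0, 0.0, 0.0, 0.0], 'R': [[0.764, 0.645, -0.009], [0.479, -0.577, -0.662], [-0.432, 0.502, -0.749]], 't': [-350.175, -152.391, 1127.027]}
scene lifter 0.91 [326. 159.] 355
scene lifter 0.82 [459. 232.] 701
scene lifter 0.76 [214. 305.] 949
scene lifter 0.47 [312. 381.] 1220
scene rest 0.9 [447. 254.] 1501
scene rest 0.73 [308. 225.] 1926
scene board 0.65 [311. 383.] 1199
scene mat 0.89 [324. 407.] 19962
```

View pics/top0.png

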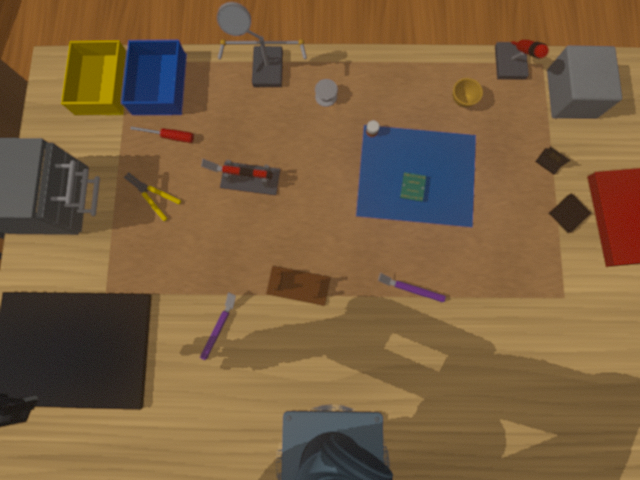

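View pics/scene0.png

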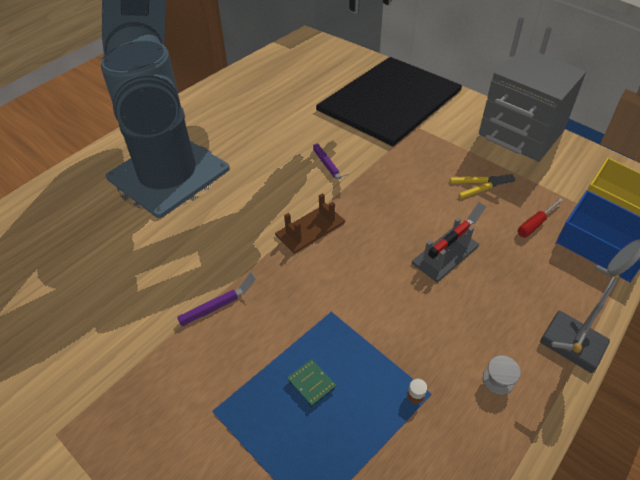

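The top view shows the grey rest with the red lifter at about (250,178) and its blade to the left at (208,165). The mat is at (418,175), with the board at (413,187) and the jar at (373,128). The purple lifters and the brown rest are decoys.

```bash
cat > h.py <<'E'
import cv2,numpy as np
from scipy.spatial.transform import Rotation as Ro
from cell import env
def cam(name,s=None):
    m=env.camera_model(name);K=np.array(m["mtx"],float);D=np.array(m["dist"],float)
    if "mount" in m:
        M=np.array(m["mount"]);q=s["eef_rot"];Rt=Ro.from_quat([q[1],q[2],q[3],q[0]]).as_matrix()
        Rcw=Rt@M[:3,:3];o=Rt@M[:3,3]+np.array(s["position"])
    else:
        Rcw=np.array(m["R"]).T;o=-Rcw@np.array(m["t"])
    return K,D,Rcw,o
def plane(c,px,z):
    "pixels -> world points at height z"
    K,D,R,o=c
    n=cv2.undistortPoints(np.array(px,float).reshape(-1,1,2),K,D)[:,0]
    r=np.c_[n,np.ones(len(n))]@R.T
    return o+r*((z-o[2])/r[:,2])[:,None]
def proj(c,X):
    K,D,R,o=c
    return cv2.projectPoints(np.array(X,float).reshape(-1,1,3),cv2.Rodrigues(R.T)[0],-R.T@o,K,D)[0][:,0]
def tool(s):
    q=s["eef_rot"];return Ro.from_quat([q[1],q[2],q[3],q[0]]).as_matrix()
def rect(P):
    (c,sz,a)=cv2.minAreaRect(P[:,:2].astype(np.float32));return np.round(c,1),np.round(sz,1),round(a,1)
def mask(p,lo,hi,box=None):
    m=cv2.inRange(cv2.cvtColor(p,cv2.COLOR_RGB2HSV),lo,hi)
    if box is not None:
        k=np.zeros_like(m);x0,y0,x1,y1=box;k[y0:y1,x0:x1]=1;m=m*k
    ys,xs=np.nonzero(m);return np.c_[xs,ys]
E
python3 - <<'E'
from h import *
p=cv2.imread("pics/top0.png")[:,:,::-1].copy();c=cam("top")
b=mask(p,(100,120,60),(125,255,255),(340,115,490,235));print("mat",rect(plane(c,b,3)))
g=mask(p,(45,60,40),(90,255,255),(390,165,440,210));print("board",len(g),rect(plane(c,g,17)))
r=mask(p,(0,150,80),(8,255,255),(200,155,290,200));print("handle",len(r),rect(plane(c,r,54)),plane(c,r,54).mean(0))
ls=env.regions_of("top","rest")
print([(q["confidence"],q["position"],rect(plane(c,np.argwhere(q["pixels"])[:,::-1],8))) for q in ls])
p2=cv2.imread("pics/scene0.png")[:,:,::-1].copy();c=cam("scene")
g=mask(p2,(45,60,40),(90,255,255),(270,340,350,420));print("board",len(g),rect(plane(c,g,17)))
r=mask(p2,(0,150,80),(8,255,255),(420,210,480,265));print("handle",len(r),rect(plane(c,r,52)))
b=mask(p2,(100,120,60),(125,255,255),(200,300,440,480));print(rect(plane(c,b,3)))
E
```

```text
mat (array([ 614.3, -189.6]), array([253.9, 213.5]), 84.9)
board 520 (array([ 581.7, -177.3]), array([49.2, 59. ]), 80.9)
handle 228 (array([600.7, 192.8]), array([96.9, 17.3]), 82.6) [601.14090913 194.44726082  54.        ]
[(0.7, [251.3, 182.9], (array([604.6, 187. ]), array([129.6,  69.2]), 82.6))]
board 1035 (array([ 583.2, -175. ]), array([50.4, 60.7]), 80.7)
handle 233 (array([605.8, 195.2]), array([102.2,  18.1]), 82.8)
(array([ 615.3, -186.9]), array([258. , 217.9]), 85.0)
```

```bash
cat >> h.py <<'E'
def Rtool(yaw,tilt=0):
    "tool x at yaw deg (horizontal), z down, then turned by tilt deg about tool y"
    a=np.radians(yaw);x=[np.cos(a),np.sin(a),0];z=[0,0,-1]
    return np.c_[x,np.cross(z,x),z]@Ro.from_euler('y',tilt,degrees=True).as_matrix()
def rows(p0,R0,p1,R1,n,g):
    p0=np.array(p0,float);p1=np.array(p1,float);R=R0.copy();p=p0.copy();w=Ro.from_matrix(R0.T@R1).as_rotvec();out=[]
    for i in range(1,n+1):
        d=np.round(R.T@(p0+(p1-p0)*i/n-p),0 if i<n else 1)
        Rt=R0@Ro.from_rotvec(w*i/n).as_matrix()
        t=np.round(Ro.from_matrix(R.T@Rt).as_rotvec(degrees=True),1)
        p=p+R@d;R=R@Ro.from_rotvec(t,degrees=True).as_matrix();out+=[*d,*t,g]
    print([float(v)+0. for v in out]);return p,R
E
python3 - <<'E'
from h import *
s=env.state();rows(s["position"],tool(s),[600,190,200],Rtool(82.6),10,0)
print(env.camera_model("wrist"))
E
```

```text
[-52.0, -19.0, 1.0, 0.0, 0.0, 8.0, 0.0, -53.0, -12.0, 0.0, 0.0, 0.0, 8.0, 0.0, -55.0, -4.0, 1.0, 0.0, 0.0, 8.0, 0.0, -55.0, 4.0, 1.0, 0.0, 0.0, 8.0, 0.0, -54.0, 11.0, 0.0, 0.0, 0.0, 8.1, 0.0, -52.0, 19.0, 1.0, 0.0, 0.0, 8.0, 0.0, -48.0, 26.0, 1.0, 0.0, 0.0, 8.0, 0.0, -45.0, 32.0, 0.0, 0.0, 0.0, 8.0, 0.0, -40.0, 38.0, 1.0, 0.0, 0.0, 8.0, 0.0, -33.7, 43.3, 0.7, 0.0, 0.0, 8.0, 0.0]
{'mtx': array([[350.68140317,   0.        , 317.81908559],
       [  0.        , 350.68140317, 242.83766017],
       [  0.        ,   0.        ,   1.        ]]), 'dist': array([-0.07021832,  0.        ,  0.        ,  0.        ,  0.        ]), 'mount': array([[-1.55131494e-04, -9.45812162e-01, -3.24714228e-01,
         8.38678203e+01],
       [ 9.99999601e-01, -4.32268723e-04,  7.81344214e-04,
         2.17900883e-01],
       [-8.79368665e-04, -3.24713977e-01,  9.45811852e-01,
        -1.66612804e+02],
       [ 0.00000000e+00,  0.00000000e+00,  0.00000000e+00,
         1.00000000e+00]])}
```

Request:
{"method": "step_arm", "body": {
  "increments": [-52,-19,1,0,0,8,0,-53,-12,0,0,0,8,0,-55,-4,1,0,0,8,0,-55,4,1,0,0,8,0,-54,11,0,0,0,8.1,0,-52,19,1,0,0,8,0,-48,26,1,0,0,8,0,-45,32,0,0,0,8,0,-40,38,1,0,0,8,0,-33.7,43.3,0.7,0,0,8,0]
}}

```text
time: 1.8
position: [601.3, 188.7, 200.0]
eef_rot: [0.0, 0.753, 0.658, 0.0]
wrist_force: [0.8, 0.4, -0.6]
grip_width: 85.6
grasp_force: 0.0
```

Request:
{"method": "step_arm", "body": {
  "increments": [0,0,0,0,0,0,0,0,0,0,0,0,0,0]
}}

```text
time: 2.05
position: [599.5, 190.0, 199.5]
eef_rot: [-0.001, 0.751, 0.66, -0.0]
wrist_force: [-0.6, -0.6, -0.7]
grip_width: 85.0
grasp_force: 0.0
```

```bash
cat > look.py <<'E'
import sys
from h import *
s=env.state();p,d=env.grab_frame("wrist");cv2.imwrite(f"pics/{sys.argv[1]}.png",p[:,:,::-1]);np.save(f"pics/{sys.argv[1]}.npy",np.array([np.r_[s["position"],s["eef_rot"]]]))
print(np.round(s["position"],1),np.round(tool(s),3).tolist(),np.round(s["q"],2),s["time"])
E
python3 look.py w1
```

```text
[599.5 190.  199.5] [[0.129, 0.992, -0.001], [0.992, -0.129, 0.0], [0.0, -0.001, -1.0]] [0.13 0.41 1.34 0.   1.39 0.26] 2.05
```

View pics/w1.png

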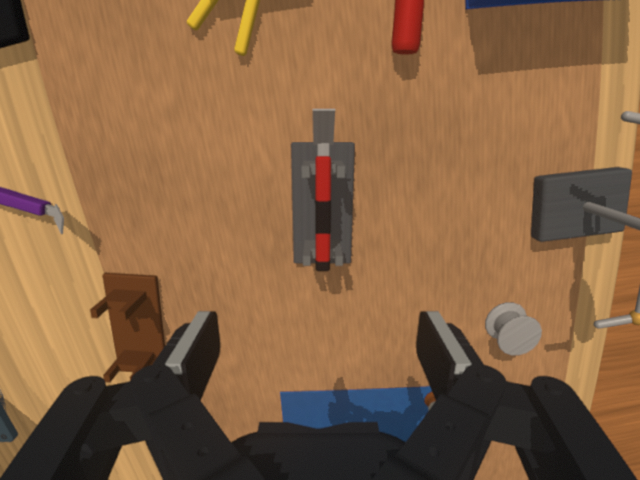

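Close view: the red handle runs along column 323, rows 157–270, with its black band at (323,217) and the blade up at (323,125). The rest base spans (292–355, 142–267).

```bash
python3 - <<'E'
from h import *
v=np.load("pics/w1.npy")[0];s=dict(position=v[:3],eef_rot=v[3:]);c=cam("wrist",s)
p=cv2.imread("pics/w1.png")[:,:,::-1].copy()
r=mask(p,(0,150,60),(8,255,255),(305,130,345,275));P=plane(c,r,54);print(rect(P))
print(plane(c,[[323,201],[323,217],[323,233],[316,217],[330,217],[323.5,270],[324,157]],54))
vx,vy,x,y=cv2.fitLine(P[:,:2].astype(np.float32),2,0,.01,.01).ravel();a=np.degrees(np.arctan2(vy,vx))%180;print(a,x,y)
E
```

```text
(array([604.6, 197.4]), array([98.2, 13.5]), 82.6)
[[606.19701076 206.46541092  54.        ]
 [604.34309302 191.65288122  54.        ]
 [602.43609084 176.40480618  54.        ]
 [597.97369022 192.47963804  54.        ]
 [610.71349115 190.82737695  54.        ]
 [598.27848954 139.22323965  54.        ]
 [611.91599623 245.08781446  54.        ]]
82.64676 605.38293 202.70787
```

```bash
python3 - <<'E'
from h import *
s=env.state()
p,R=rows(s["position"],tool(s),[605,197.4,110],Rtool(82.6,20),3,0)
rows(p,R,[605,197.4,30],Rtool(82.6,20),4,0)
E
```

```text
[3.0, 2.0, 30.0, 0.0, 6.7, 0.0, 0.0, -1.0, 1.0, 30.0, 0.0, 6.6, 0.0, 0.0, -4.9, 2.0, 29.5, -0.1, 6.7, 0.1, 0.0]
[-7.0, 0.0, 19.0, 0.0, 0.0, 0.0, 0.0, -7.0, 0.0, 19.0, 0.0, 0.0, 0.0, 0.0, -7.0, 0.0, 18.0, 0.0, 0.0, 0.0, 0.0, -6.4, 0.0, 19.2, 0.0, 0.0, 0.0, 0.0]
```

Request:
{"method": "step_arm", "body": {
  "increments": [3,2,30,0,6.7,0,0,-1,1,30,0,6.6,0,0,-4.9,2,29.5,-0.1,6.7,0.1,0,-7,0,19,0,0,0,0,-7,0,19,0,0,0,0,-7,0,18,0,0,0,0,-6.4,0,19.2,0,0,0,0,0,0,0,0,0,0,0]
}}

```text
time: 3.1
position: [604.1, 197.8, 28.7]
eef_rot: [-0.115, 0.74, 0.65, 0.13]
wrist_force: [0.2, 1.2, -0.3]
grip_width: 85.1
grasp_force: 0.0
```

Request:
{"method": "step_arm", "body": {
  "increments": [0,0,0,0,0,0,180,0,0,0,0,0,0,255,0,0,0,0,0,0,255,0,0,0,0,0,0,255,0,0,0,0,0,0,255,0,0,0,0,0,0,255,0,0,0,0,0,0,255,0,0,0,0,0,0,255],
  "squeeze": 70
}}

```text
time: 4.1
position: [606.1, 196.8, 30.7]
eef_rot: [-0.114, 0.74, 0.649, 0.131]
wrist_force: [-2.1, -0.8, 6.3]
grip_width: 8.7
grasp_force: 68.7
```

Grip width reads 8.7 mm, not 14, so I'll check before lifting.

```bash
python3 look.py w2; python3 -c "
import cv2
a=cv2.imread('pics/w2.png')
from cell import env
p,d=env.grab_frame('scene');b=cv2.resize(p[180:300,390:510,::-1],(480,480),interpolation=cv2.INTER_CUBIC)
cv2.imwrite('pics/w2b.png',cv2.hconcat([a[:,160:480],b]))"
```

```text
[606.1 196.8  30.7] [[0.122, 0.991, 0.046], [0.932, -0.131, 0.339], [0.342, 0.002, -0.94]] [-0.07  0.53  1.66  0.43  0.97 -0.19] 4.1
```

View pics/w2b.png

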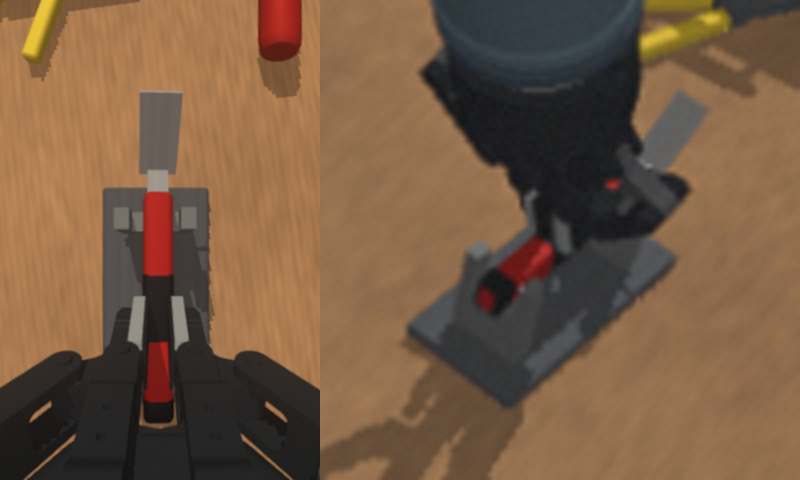

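Grip is fine: the handle is between the pads and the blade is at (160,130) in the left crop. Lifting next.

Request:
{"method": "step_arm", "body": {
  "increments": [10,0,-28,0,0,0,255,10,0,-28,0,0,0,255,14,0,-38,0,0,0,255,7,0,-19,0,0,0,255,0,0,0,0,0,0,255]
}}

```text
time: 4.82
position: [606.9, 196.6, 151.8]
eef_rot: [-0.113, 0.74, 0.65, 0.132]
wrist_force: [1.1, 0.1, -2.1]
grip_width: 8.6
grasp_force: 68.6
```

```bash
cat >> h.py <<'E'
G=20.;OFF=np.array([5.4,0,-14.3]);TIP=np.array([93,0,28.])
def Rl(yaw,p):return Rtool(yaw,-p)@np.diag([1,-1,-1.])
def tcp_for(tip,yaw,p):return np.array(tip,float)+Rl(yaw,p)@(OFF-TIP),Rtool(yaw,G-p)
def tip_of(s):
    R=tool(s)@Ro.from_euler('y',-G,degrees=True).as_matrix()@np.diag([1,-1,-1.])
    return R,np.array(s["position"])-R@OFF
E
python3 - <<'E'
from h import *
s=env.state();print(s["position"],s["grip_width"])
h=np.array([np.cos(np.radians(80.8)),np.sin(np.radians(80.8)),0]);c=np.array([582.5,-176,0])
pt,R1=tcp_for(c-65*h+[0,0,110],80.8,45);print(pt)
p,R=rows(s["position"],tool(s),[*(pt[:2]+s["position"][:2])/2,pt[2]],Rtool(81.5,-2),7,255)
rows(p,R,pt,R1,7,255)
E
```

```text
[606.92681721 196.61321857 151.81851202] 8.5824833903252
[ 557.42212875 -330.83545326  142.03193719]
[-36.0, 1.0, -12.0, 0.0, -3.1, 0.1, 255.0, -37.0, 2.0, -9.0, 0.0, -3.2, 0.2, 255.0, -37.0, 1.0, -8.0, 0.1, -3.1, 0.1, 255.0, -37.0, 2.0, -5.0, 0.0, -3.2, 0.2, 255.0, -38.0, 2.0, -4.0, 0.0, -3.1, 0.1, 255.0, -38.0, 2.0, -1.0, 0.0, -3.2, 0.2, 255.0, -37.4, 1.8, 0.2, 0.0, -3.1, 0.1, 255.0]
[-38.0, 2.0, 1.0, 0.0, -3.3, 0.1, 255.0, -37.0, 2.0, 4.0, 0.1, -3.3, 0.1, 255.0, -38.0, 2.0, 5.0, 0.0, -3.3, 0.1, 255.0, -37.0, 3.0, 8.0, 0.0, -3.2, 0.1, 255.0, -36.0, 2.0, 10.0, 0.0, -3.3, 0.1, 255.0, -36.0, 2.0, 12.0, 0.1, -3.3, 0.1, 255.0, -35.0, 2.8, 13.9, 0.0, -3.3, 0.1, 255.0]
```

Request:
{"method": "step_arm", "body": {
  "increments": [-36,1,-12,0,-3.1,0.1,255,-37,2,-9,0,-3.2,0.2,255,-37,1,-8,0.1,-3.1,0.1,255,-37,2,-5,0,-3.2,0.2,255,-38,2,-4,0,-3.1,0.1,255,-38,2,-1,0,-3.2,0.2,255,-37.4,1.8,0.2,0,-3.1,0.1,255]
}}

```text
time: 5.7
position: [579.8, -67.9, 138.4]
eef_rot: [0.009, 0.757, 0.653, -0.016]
wrist_force: [0.1, -0.1, -0.9]
grip_width: 8.5
grasp_force: 68.6
```

Request:
{"method": "step_arm", "body": {
  "increments": [-38,2,1,0,-3.3,0.1,255,-37,2,4,0.1,-3.3,0.1,255,-38,2,5,0,-3.3,0.1,255,-37,3,8,0,-3.2,0.1,255,-36,2,10,0,-3.3,0.1,255,-36,2,12,0.1,-3.3,0.1,255,-35,2.8,13.9,0,-3.3,0.1,255,0,0,0,0,0,0,255,0,0,0,0,0,0,255]
}}

```text
time: 6.82
position: [555.7, -329.8, 138.9]
eef_rot: [0.137, 0.743, 0.633, -0.166]
wrist_force: [0.1, -0.3, -0.7]
grip_width: 8.2
grasp_force: 69.1
```

```bash
python3 look.py w3; python3 - <<'E'
from h import *
v=np.load("pics/w3.npy")[0];s=dict(position=v[:3],eef_rot=v[3:]);c=cam("wrist",s)
R,o=tip_of(s);print("tip",R@TIP+o,"heel",R@[65,0,0]+o,R@[.707,0,.707])
X=np.array([[93,9,28],[93,-9,28],[65,-9,0],[65,9,0],[55,0,9],[9,0,9]])
p=cv2.imread("pics/w3.png")
for q in proj(c,X@R.T+o):cv2.circle(p,tuple(int(round(a)) for a in q),3,(255,0,255),1)
h=np.array([.160,.987,0]);n=np.array([-.987,.16,0]);cc=np.array([582.5,-176,17])
for a,b in((1,1),(1,-1),(-1,1),(-1,-1)):
    q=proj(c,[cc+25*a*h+30*b*n])[0];cv2.circle(p,tuple(int(round(a)) for a in q),3,(0,255,255),1)
cv2.imwrite("pics/w3b.png",p)
E
```

```text
[ 555.7 -329.8  138.9] [[0.143, 0.987, -0.073], [0.896, -0.16, -0.415], [-0.421, -0.006, -0.907]] [-0.47  0.44  1.53 -0.47  1.08 -0.11] 6.825
tip [ 570.16113361 -239.01173998  107.04510142] heel [ 563.82990472 -278.10021945  106.96564282] [0.15986353 0.98698411 0.00200633]
```

View pics/w3b.png

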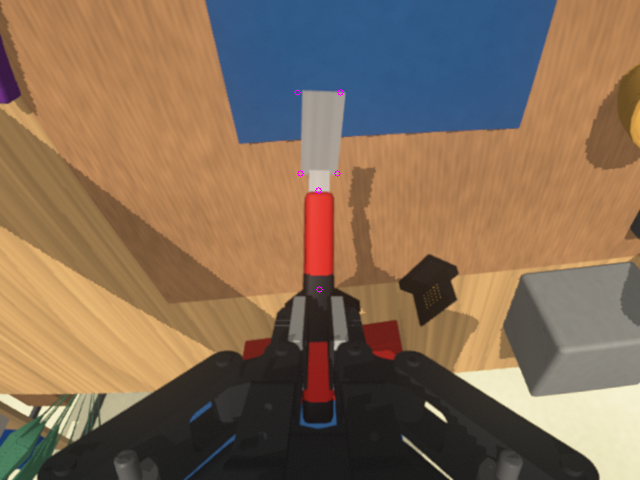

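The blade is level and within about 2 mm of prediction: tip edge at (302–345, 92), heel at (302–338, 171). The board is off the top of the view, so I'll use the two fixed-camera fixes.

```bash
cat >> h.py <<'E'
H=np.array([.160,.987,0]);C=np.array([582.5,-176,0])+np.array([-1.5,0,0])
def go(tip,p,n,yaw=80.8,start=None):
    s=env.state();a=start or (s["position"],tool(s));pt,R1=tcp_for(tip,yaw,p);return rows(a[0],a[1],pt,R1,n,255)
E
python3 - <<'E'
from h import *
a=go(C-45*H+[0,0,45],45,3)
go(C-45*H+[0,0,20],45,2,start=a)
E
```

```text
[14.0, 0.0, 16.0, -0.1, 0.0, 0.0, 255.0, 15.0, 0.0, 16.0, -0.1, -0.1, 0.1, 255.0, 14.4, 0.3, 16.6, -0.1, 0.0, 0.0, 255.0]
[5.0, 0.0, 11.0, 0.0, 0.0, 0.0, 255.0, 5.6, 0.0, 11.7, 0.0, 0.0, 0.0, 255.0]
```

Request:
{"method": "step_arm", "body": {
  "increments": [14,0,16,-0.1,0,0,255,15,0,16,-0.1,-0.1,0.1,255,14.4,0.3,16.6,-0.1,0,0,255,5,0,11,0,0,0,255,5.6,0,11.7,0,0,0,255,0,0,0,0,0,0,255,0,0,0,0,0,0,255]
}}

```text
time: 7.75
position: [559.9, -312.7, 53.6]
eef_rot: [0.142, 0.743, 0.633, -0.165]
wrist_force: [-0.3, 0.1, -0.7]
grip_width: 8.1
grasp_force: 69.1
```

```bash
python3 - <<'E'
from h import *
Z=[]
for k in range(4):
    env.grab_frame("wrist");s=env.state();R,o=tip_of(s);Z.append(R@TIP+o);print(np.round(Z[-1],1),np.round(R@[.707,0,.707],3))
p,d=env.grab_frame("scene");b=cv2.resize(p[300:440,230:400,::-1],(680,560),interpolation=cv2.INTER_CUBIC);cv2.imwrite("pics/s4.png",b)
print(np.round(proj(cam("scene"),[Z[-1]]),1))
E
```

```text
[ 574.7 -222.2   21.6] [ 0.159  0.987 -0.002]
[ 574.8 -222.2   21.8] [ 0.159  0.987 -0.002]
[ 574.7 -222.1   21.7] [ 0.159  0.987 -0.002]
[ 574.6 -222.    21.7] [ 0.159  0.987 -0.002]
[[286.2 398.7]]
```

View pics/s4.png

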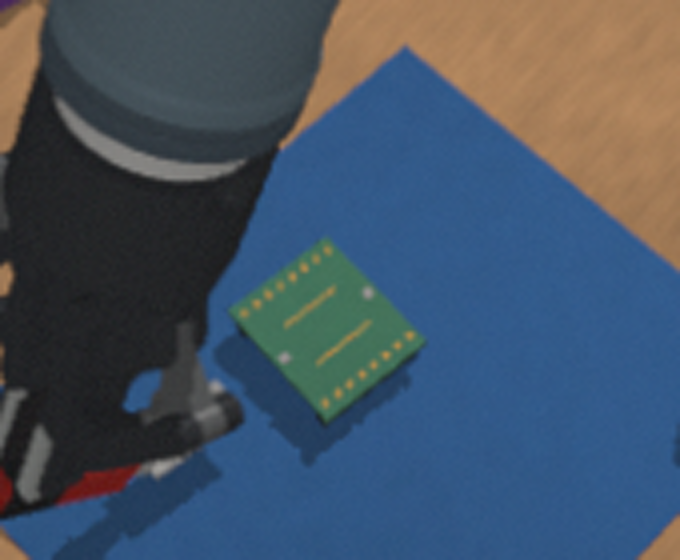

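Request:
{"method": "step_arm", "body": {
  "increments": [3.1,0,6.6,0,0,0,255,3.1,0,6.6,0,0,0,255,0,0,0,0,0,0,255,0,0,0,0,0,0,255]
}}

```text
time: 8.5
position: [559.4, -312.2, 38.2]
eef_rot: [0.141, 0.743, 0.633, -0.165]
wrist_force: [0.4, 0.5, -1.2]
grip_width: 8.4
grasp_force: 69.7
```

```bash
cat > tip.py <<'E'
from h import *
s=env.state();R,o=tip_of(s);t=R@TIP+o-C;b=R@[.707,0,.707]
print("along",t@H,"lat",t@[-.987,.16,0],"z",t[2],"beta",np.degrees(np.arcsin(b[2])),"F",np.round(s["wrist_force"],1),"t",s["time"],"grip",s["grip_width"])
E
python3 tip.py
```

```text
along -46.06168344908928 lat -0.4226952658415916 z 6.048294551149901 beta -0.0936467265681255 F [ 0.4  0.5 -1.2] t 8.5 grip 8.401337550318107
```

Request:
{"method": "step_arm", "body": {
  "increments": [8.5,0,-4.5,0,0,0,255,8.5,0,-4.1,0,0,0,255,8.6,0,-4.1,0,0,0,255,8.6,0,-4.0,0,0,0,255,0,0,0,0,0,0,255,0,0,0,0,0,0,255]
}}

```text
time: 9.25
position: [565.6, -274.7, 39.2]
eef_rot: [0.142, 0.743, 0.633, -0.165]
wrist_force: [-0.6, 0.1, -0.4]
grip_width: 8.2
grasp_force: 69.2
```

```bash
python3 tip.py; python3 - <<'E'
from h import *
p,d=env.grab_frame("top");g=mask(p,(45,60,40),(90,255,255),(380,150,450,215));print(len(g),rect(plane(cam("top"),g,17)))
E
```

```text
along -8.056784956162454 lat -0.5833335509632538 z 6.940312576553076 beta -0.11309537686066554 F [-0.6  0.1 -0.4] t 9.25 grip 8.19891100287248Traceback (most recent call last):
  File "<stdin>", line 2, in <module>
  File "h.py", line 15, in plane
    n=cv2.undistortPoints(np.array(px,float).reshape(-1,1,2),K,D)[:,0]
      ~~~~~~~~~~~~~~~~~~~^^^^^^^^^^^^^^^^^^^^^^^^^^^^^^^^^^^^^^^^
cv2.error: OpenCV(4.12.0) /io/opencv/modules/calib3d/src/undistort.dispatch.cpp:347: error: (-215:Assertion failed) CV_IS_MAT(_src) && CV_IS_MAT(_dst) && (_src->rows == 1 || _src->cols == 1) && (_dst->rows == 1 || _dst->cols == 1) && _src->cols + _src->rows - 1 == _dst->rows + _dst->cols - 1 && (CV_MAT_TYPE(_src->type) == CV_32FC2 || CV_MAT_TYPE(_src->type) == CV_64FC2) && (CV_MAT_TYPE(_dst->type) == CV_32FC2 || CV_MAT_TYPE(_dst->type) == CV_64FC2) in function 'cvUndistortPointsInternal'
```

```bash
cat > flip.py <<'E'
from h import *
def tipof(f):
    a=np.radians(min(f,90));x=-32*np.cos(a)+8.7*np.sin(a);z=32*np.sin(a)+8.7*np.cos(a)
    if f>90:
        d=np.radians(f-90);x=14-5.3*np.cos(d)+32*np.sin(d);z=33
    return C+(24+x)*H+[0,0,3+z]
s=env.state();p,R=np.array(s["position"]),tool(s);out=[]
R=tcp_for(C,80.8,45)[1] if np.abs(R-tcp_for(C,80.8,45)[1]).max()<.02 else R
for i,f in enumerate([0,8,16,24,32,40,48,56,64,72,80,88,96,104,112,118]):
    P1,R1=tcp_for(tipof(f),80.8,45-min(30,f*30/48))
    d=np.round(R.T@(P1-p),1);t=np.round(Ro.from_matrix(R.T@R1).as_rotvec(degrees=True),1)
    p=p+R@d;R=R@Ro.from_rotvec(t,degrees=True).as_matrix();print(f,[*map(float,d),*map(float,t),255],np.round(p[2]),np.round(tipof(f)[2]))
E
python3 flip.py
```

```text
0 [-1.7, -0.6, -4.2, 0.0, 0.0, 0.0, 255] 44.0 12.0
8 [0.7, 0.0, 3.8, -0.0, 5.0, -0.0, 255] 40.0 16.0
16 [1.8, 0.0, 3.8, -0.0, 5.0, -0.0, 255] 36.0 20.0
24 [2.9, 0.0, 4.0, 0.0, 5.0, 0.0, 255] 31.0 24.0
32 [3.7, 0.0, 4.5, -0.0, 5.0, 0.0, 255] 26.0 27.0
40 [4.6, 0.0, 5.2, -0.0, 5.0, 0.0, 255] 20.0 30.0
48 [5.2, 0.0, 6.1, -0.0, 5.0, 0.0, 255] 14.0 33.0
56 [4.4, 0.0, -1.4, -0.0, -0.0, 0.0, 255] 16.0 34.0
64 [4.5, 0.0, -0.8, -0.0, -0.0, 0.0, 255] 17.0 36.0
72 [4.6, 0.0, -0.2, -0.0, -0.0, 0.0, 255] 18.0 36.0
80 [4.6, 0.0, 0.5, -0.0, -0.0, 0.0, 255] 18.0 36.0
88 [4.5, 0.0, 1.2, -0.0, -0.0, 0.0, 255] 17.0 35.0
96 [4.6, 0.0, -0.4, -0.0, -0.0, 0.0, 255] 18.0 36.0
104 [4.5, 0.0, 0.4, -0.0, -0.0, 0.0, 255] 18.0 36.0
112 [4.4, 0.0, 0.4, -0.0, -0.0, 0.0, 255] 18.0 36.0
118 [3.3, 0.0, 0.3, -0.0, -0.0, 0.0, 255] 18.0 36.0
```

Request:
{"method": "step_arm", "body": {
  "increments": [-1.7,0,-4.2,0,0,0,255,0.7,0,3.8,0,5,0,255,1.8,0,3.8,0,5,0,255,2.9,0,4,0,5,0,255,3.7,0,4.5,0,5,0,255,4.6,0,5.2,0,5,0,255,5.2,0,6.1,0,5,0,255,0,0,0,0,0,0,255,0,0,0,0,0,0,255]
}}

```text
time: 10.42
position: [567.6, -261.6, 14.5]
eef_rot: [-0.027, 0.761, 0.648, 0.032]
wrist_force: [-0.2, -0.1, -0.4]
grip_width: 8.1
grasp_force: 69.6
```

```bash
python3 tip.py; python3 look.py w5; python3 -c "
import cv2
a=cv2.imread('pics/w5.png')
from cell import env
p,d=env.grab_frame('scene');b=cv2.resize(p[300:440,230:370,::-1],(480,480),interpolation=cv2.INTER_CUBIC)
cv2.imwrite('pics/w5b.png',cv2.hconcat([a[:,160:480],b]))"
```

```text
along 9.006684246899274 lat -0.4004543010884327 z 32.36610143676422 beta 29.795568214916905 F [-0.2 -0.1 -0.4] t 10.425 grip 8.054861336123283
[ 567.6 -261.6   14.5] [[0.159, 0.987, 0.015], [0.984, -0.16, 0.082], [0.084, 0.002, -0.996]] [-0.66  0.58  1.54  0.09  1.05 -0.54] 10.425
```

View pics/w5b.png

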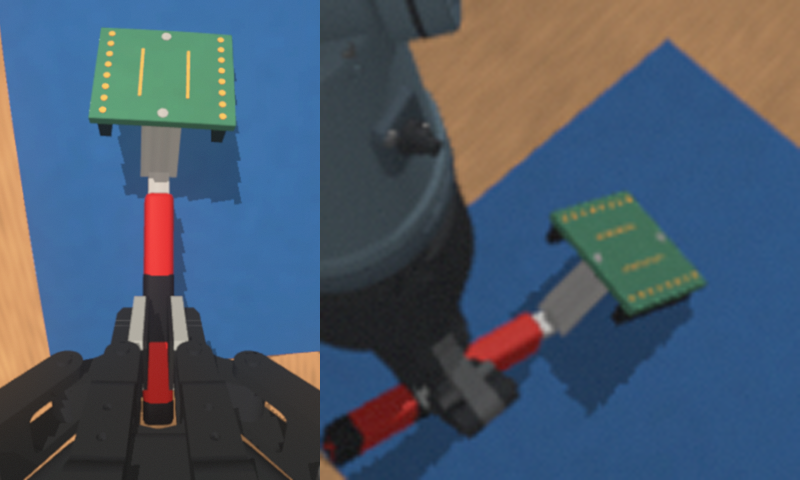

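The board is tipped up about 45° on the blade, with its headers flanking the blade symmetrically. Continuing over the top.

Request:
{"method": "step_arm", "body": {
  "increments": [4.4,0,-1.4,0,0,0,255,4.5,0,-0.8,0,0,0,255,4.6,0,-0.2,0,0,0,255,4.6,0,0.5,0,0,0,255,4.5,0,0.8,0,0,0,255,0,0,0,0,0,0,255]
}}

```text
time: 11.28
position: [571.3, -238.7, 17.2]
eef_rot: [-0.027, 0.76, 0.648, 0.033]
wrist_force: [-0.1, 0.1, -0.6]
grip_width: 8.0
grasp_force: 70.8
```

Request:
{"method": "step_arm", "body": {
  "increments": [4.6,0,0,0,0,0,255,4.5,0,0.4,0,0,0,255,4.4,0,0.4,0,0,0,255,3.3,0,0.3,0,0,0,255,0,0,0,0,0,0,255,0,0,0,0,0,0,255]
}}

```text
time: 12.02
position: [574.0, -222.6, 17.7]
eef_rot: [-0.027, 0.761, 0.648, 0.033]
wrist_force: [-0.2, -0.1, -0.4]
grip_width: 8.2
grasp_force: 70.8
```

```bash
python3 tip.py; python3 look.py w6; python3 -c "
import cv2
a=cv2.imread('pics/w6.png')
from cell import env
p,d=env.grab_frame('scene');b=cv2.resize(p[300:440,260:400,::-1],(480,480),interpolation=cv2.INTER_CUBIC)
cv2.imwrite('pics/w6b.png',cv2.hconcat([a[:,160:480],b]))"
```

```text
along 48.48612529443587 lat -0.45449975279086297 z 35.68924194371222 beta 29.886236717488735 F [-0.2 -0.1 -0.4] t 12.025 grip 8.16012527426463
[ 574.  -222.6   17.7] [[0.158, 0.987, 0.015], [0.984, -0.159, 0.084], [0.085, 0.002, -0.996]] [-0.6   0.56  1.57  0.09  1.04 -0.49] 12.025
```

View pics/w6b.png

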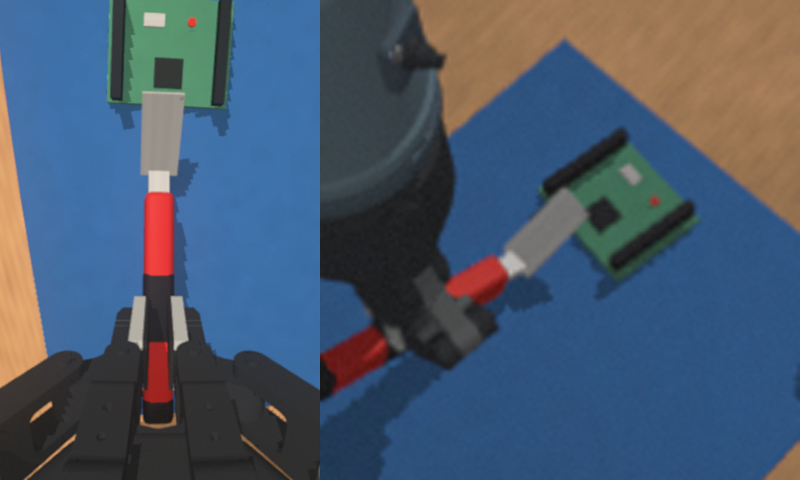

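The board lies flipped with its headers up on the mat. Now I'll return the lifter.

```bash
python3 - <<'E'
from h import *
s=env.state()
p,R=rows(s["position"],tool(s),[572,-232,150],Rtool(81,12),4,255)
p,R=rows(p,R,[606,197,160],Rtool(82.6,20),10,255)
E
```

```text
[0.0, 0.0, -33.0, 0.0, 1.8, 0.0, 255.0, 2.0, 0.0, -33.0, 0.1, 1.8, -0.1, 255.0, 3.0, 0.0, -33.0, 0.0, 1.7, 0.0, 255.0, 3.0, -0.4, -33.3, 0.0, 1.8, -0.1, 255.0]
[42.0, -3.0, 8.0, 0.0, 0.8, -0.1, 255.0, 42.0, -4.0, 8.0, 0.1, 0.8, -0.2, 255.0, 42.0, -3.0, 10.0, 0.0, 0.8, -0.1, 255.0, 42.0, -3.0, 9.0, 0.1, 0.8, -0.2, 255.0, 42.0, -3.0, 11.0, 0.0, 0.8, -0.1, 255.0, 41.0, -2.0, 10.0, 0.1, 0.8, -0.2, 255.0, 42.0, -3.0, 12.0, 0.0, 0.8, -0.1, 255.0, 41.0, -2.0, 12.0, 0.1, 0.8, -0.2, 255.0, 41.0, -3.0, 12.0, 0.0, 0.8, -0.1, 255.0, 41.0, -2.1, 13.7, 0.1, 0.8, -0.2, 255.0]
```

Request:
{"method": "step_arm", "body": {
  "increments": [0,0,-33,0,1.8,0,255,2,0,-33,0.1,1.8,-0.1,255,3,0,-33,0,1.7,0,255,3,-0.4,-33.3,0,1.8,-0.1,255]
}}

```text
time: 12.62
position: [571.8, -232.0, 151.0]
eef_rot: [-0.068, 0.756, 0.646, 0.08]
wrist_force: [-0.1, 0.6, -1.1]
grip_width: 8.1
grasp_force: 70.9
```

Request:
{"method": "step_arm", "body": {
  "increments": [42,-3,8,0,0.8,-0.1,255,42,-4,8,0.1,0.8,-0.2,255,42,-3,10,0,0.8,-0.1,255,42,-3,9,0.1,0.8,-0.2,255,42,-3,11,0,0.8,-0.1,255,41,-2,10,0.1,0.8,-0.2,255,42,-3,12,0,0.8,-0.1,255,41,-2,12,0.1,0.8,-0.2,255,41,-3,12,0,0.8,-0.1,255,41,-2.1,13.7,0.1,0.8,-0.2,255]
}}

```text
time: 13.88
position: [606.0, 198.3, 160.2]
eef_rot: [-0.115, 0.74, 0.65, 0.13]
wrist_force: [0.7, 0.1, -0.7]
grip_width: 7.9
grasp_force: 70.8
```

Request:
{"method": "step_arm", "body": {
  "increments": [0,0,0,0,0,0,255,0,0,0,0,0,0,255]
}}

```text
time: 14.12
position: [605.8, 196.7, 159.8]
eef_rot: [-0.115, 0.74, 0.65, 0.13]
wrist_force: [-0.4, 0.5, -0.5]
grip_width: 8.1
grasp_force: 70.7
```

```bash
python3 look.py w7;python3 - <<'E'
from h import *
p,d=env.grab_frame("top");g=mask(p,(45,60,40),(90,255,255),(350,150,430,215));P=rect(plane(cam("top"),g,6));print(len(g),P)
a=np.radians(-5.1);print("board in mat",np.array([[np.cos(a),np.sin(a)],[-np.sin(a),np.cos(a)]])@(P[0]-np.array([614.8,-188.3])))
s=env.state()
p,R=rows(s["position"],tool(s),[606.1,196.8,65],Rtool(82.6,20),4,255)
rows(p,R,[606.1,196.8,31.5],Rtool(82.6,20),4,255)
E
```

```text
[605.8 196.7 159.8] [[0.12, 0.992, 0.043], [0.932, -0.128, 0.338], [0.341, -0.001, -0.94]] [-0.07  0.39  1.53  0.37  1.23 -0.07] 14.125
347 (array([ 594.4, -107.7]), array([48.9, 51.7]), 78.1)
board in mat [-27.48411806  78.46746622]
[-8.0, 0.0, 22.0, 0.0, 0.0, 0.0, 255.0, -8.0, 0.0, 23.0, 0.0, 0.0, 0.0, 255.0, -8.0, 0.0, 22.0, 0.0, 0.0, 0.0, 255.0, -7.7, -0.1, 22.5, 0.0, 0.0, 0.0, 255.0]
[-3.0, 0.0, 8.0, 0.0, 0.0, 0.0, 255.0, -3.0, 0.0, 8.0, 0.0, 0.0, 0.0, 255.0, -3.0, 0.0, 8.0, 0.0, 0.0, 0.0, 255.0, -2.4, 0.0, 7.5, 0.0, 0.0, 0.0, 255.0]
```

View pics/w7.png

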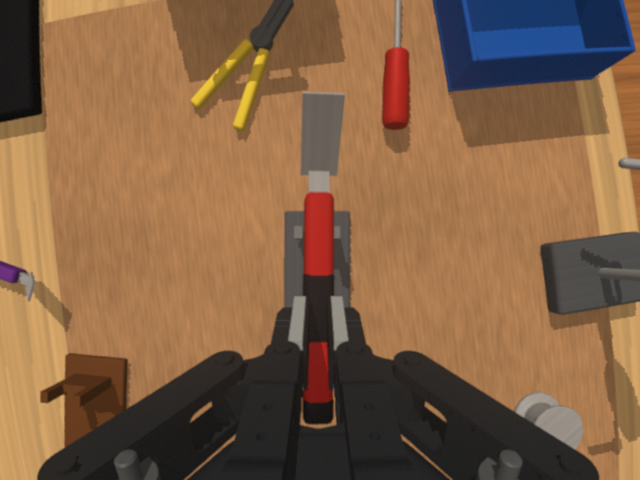

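The lifter hangs centred over the rest (handle at column 319, rest base columns 285–350). The board is at (-27, 78) in the mat frame, within limits. Lowering.

Request:
{"method": "step_arm", "body": {
  "increments": [-8,0,22,0,0,0,255,-8,0,23,0,0,0,255,-8,0,22,0,0,0,255,-7.7,0,22.5,0,0,0,255]
}}

```text
time: 14.72
position: [606.5, 196.5, 64.4]
eef_rot: [-0.114, 0.74, 0.649, 0.13]
wrist_force: [0.2, -0.5, -1.2]
grip_width: 8.2
grasp_force: 70.7
```

Request:
{"method": "step_arm", "body": {
  "increments": [-3,0,8,0,0,0,255,-3,0,8,0,0,0,255,-3,0,8,0,0,0,255,-2.4,0,7.5,0,0,0,255,0,0,0,0,0,0,255,0,0,0,0,0,0,255]
}}

```text
time: 15.48
position: [606.1, 198.1, 31.8]
eef_rot: [-0.115, 0.74, 0.65, 0.13]
wrist_force: [-0.4, 0.4, -0.3]
grip_width: 7.9
grasp_force: 71.2
```

Request:
{"method": "step_arm", "body": {
  "increments": [-0.4,0,1.0,0,0,0,255,0,0,0,0,0,0,255]
}}

```text
time: 15.72
position: [606.2, 198.1, 30.9]
eef_rot: [-0.115, 0.74, 0.65, 0.13]
wrist_force: [0.8, -0.1, 1.0]
grip_width: 8.0
grasp_force: 72.6
```

Request:
{"method": "step_arm", "body": {
  "increments": [0,0,0,0,0,0,190,0,0,0,0,0,0,150,0,0,0,0,0,0,80,0,0,0,0,0,0,0,0,0,0,0,0,0,0,0,0,0,0,0,0,0]
}}

```text
time: 16.48
position: [606.0, 198.0, 30.5]
eef_rot: [-0.115, 0.74, 0.65, 0.13]
wrist_force: [-0.7, -1.3, 0.5]
grip_width: 85.3
grasp_force: 0.0
```

Request:
{"method": "step_arm", "body": {
  "increments": [7,0,-19,0,0,0,0,10,0,-28,0,0,0,0,12,0,-35,0,0,0,0,15,0,-40,0,0,0,0,15,0,-40,0,0,0,0,0,0,0,0,0,0,0]
}}

```text
time: 17.23
position: [608.5, 198.1, 207.4]
eef_rot: [-0.112, 0.739, 0.651, 0.133]
wrist_force: [0.9, 0.6, -0.4]
grip_width: 85.7
grasp_force: 0.0
```

```bash
python3 look.py w8; python3 - <<'E'
from h import *
v=np.load("pics/w8.npy")[0];s=dict(position=v[:3],eef_rot=v[3:]);c=cam("wrist",s)
p=cv2.imread("pics/w8.png")[:,:,::-1].copy();r=mask(p,(0,150,60),(8,255,255),(290,60,360,330));print(len(r),rect(plane(c,r,54)))
t,d=env.grab_frame("scene");b=cv2.resize(t[190:310,390:510,::-1],(480,480),interpolation=cv2.INTER_CUBIC)
cv2.imwrite('pics/w8b.png',cv2.hconcat([p[:,160:480,::-1],b]))
E
```

```text
[608.5 198.1 207.4] [[0.118, 0.992, 0.051], [0.932, -0.128, 0.339], [0.343, 0.008, -0.939]] [-0.07  0.35  1.46  0.36  1.32 -0.03] 17.225
976 (array([605.4, 197.4]), array([97.5, 12.6]), 82.6)
```

View pics/w8b.png

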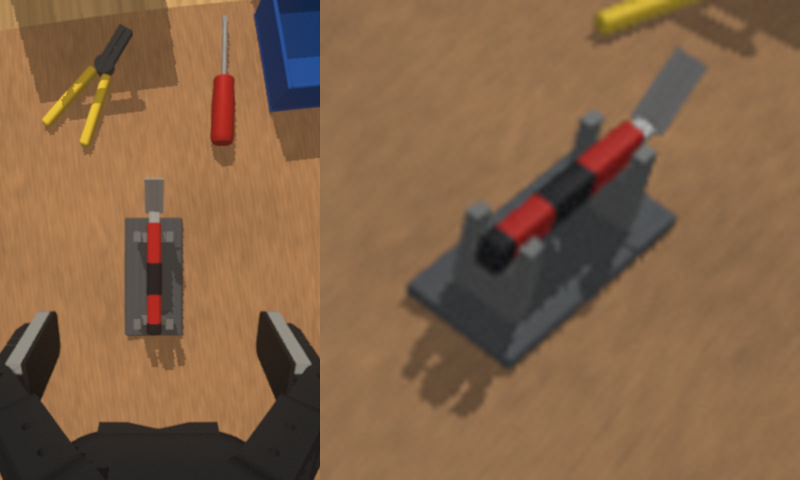

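The lifter sits level in both notches, at the same place and yaw as before (605.4, 197.4, 82.6° against 604.6, 197.4, 82.6°). Handing in.

```bash
python3 -c "
from cell import env
print(env.finish_job())"
```

```text
the job is handed in; nothing more can be done
None
```

I handed the job in, with no verdict returned: the board lies flipped, headers up, on the mat (about −27, 78 mm from its centre), and the lifter is back in both notches of its rest, released, after about 17 s.

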